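Book out a carrier of pickle jars and lift it level

ROBOT

A 6-joint arm with a two-finger parallel gripper is mounted at the origin on the work surface. World frame = base frame: x ahead of the robot, y to its left, z up, the work surface at z = 0. Lengths are in mm, angles in rad, forces in N, time in s.
With the tool pointing down it reaches from about 400 to 825 mm from the base axis. Payload 7 kg.
Tool frame: the origin (TCP) lies at the very end of the fingers, on their centre line; the grasp point (between the pads) lies 19 mm behind it; z points along the fingers, y is the line along which they close (so a half turn about z gives the same grasp; the last joint's range is limited). The gripper opens to 88 mm and grips with 3 to 60 N. Pads are 19 mm wide; open, the fingers measure 130 mm over their backs; the gripper's body (78 mm by 193 mm) begins 47 mm behind the grasp point.
Start: joints at [1.622, 0.359, 0.012, 0, -1.224, -0.288], TCP at [158.361, 656.138, 200.561] pointing down, gripper open.
Joint ranges: [-3.07, 3.07], [-1.43, 2.12], [-1.02, 1.25], [-3.03, 1.67], [-3.05, -0], [-3.03, 3.03]. Speed limits (rad/s): [2.39, 2.39, 3.01, 3.14, 3.14, 3.14].

INTERFACE

Orientations are given as a rotation vector (axis times angle).
In Python, from rig import * gives the robot as it stands.
- The arm moves only by the shell command python3 -m inch 'ROWS'. ROWS is JSON, a list of rows, each an object of numbers: "tx", "ty", "tz": the shift along the tool's x, y, z in m; "ax", "ay", "az": the turn, a rotation vector about the tool's x, y, z in degrees; "fingers": the opening, from 0 (shut) to 1 (fully open). In form: [{"tx": .., "ty": .., "tz": .., "ax": .., "ay": .., "az": .., "fingers": ..}, ...]. A call has 1 to 5 rows; each row shifts and turns the commanded pose from where the row before left it, along the tool's axes as they then stand; what a row does not reach is not made up. A row lasts 1/10 s, in which the tool goes at most 50 mm and 8.59 degrees, less where a joint would pass 70% of its speed; a pose out of reach is approached as far as the arm can. A call with a gripper value outside its range is refused whole. The fingers move at their own pace and stop on an object; the grip force is fixed at half the most. Time passes only in rows, so rows that do not move let the fingers close. It gives the time, the measured TCP pose, the force, the opening and the grip force at its end, in the units of the state.
- get_obs(): the state, without advancing time (a new reading comes with each control period).
- get_image(name): name is "scene" or "top"; returns the picture (420x560x3 uint8, red, green, blue); there is no depth.
- calibration(name): a dict with "fx", "fy", "cx", "cy" (pixels), "T" (4x4, takes a point from camera to world coordinates). Camera axes: x right, y down, z forward; pixel columns grow to the right and rows downward; lengths in mm; the calibration is good to about 2 mm. A picture is of the moment at which its call begins. calibration takes no time and is no camera call.
- sign_off(): hands the job in; it is judged then, once.
Trained networks look in the newest picture that a camera, given by its name, has taken for a name from the list of things; names that differ only in an ending like _2 or _b are one class to them, and where a whole thing is asked for, a point or a joint stands for the part that bears it (a point fixed in the world has none). Each returns a list of dicts, best first, with "score" (0 to 1); they miss things now and then, are a little off and sometimes report something else, mostly with a low value. They report only what shows in the picture. A call takes as long as a camera call.
- trace(camera, query): "mask" (420x560 bool, what is visible of it) and "bbox" ([left, top, right, bottom] in pixels, round what is visible of it).
The state is a dict: "clock": time; "qpos": joint angles; "qd": joint speeds; "effort": joint torques, N m; "tool_pos": TCP position; "orientation": TCP orientation; "contact_force": force on the tool from outside, world axes, zero at the start; "ft_torque": the same for the moment, N m; "gripper_width": finger opening in mm; "finger_force": force on a finger pad.
Only numpy, scipy, OpenCV 4.12 (cv2) and the standard library are available. Lean on these libraries where they do the work, as an engineer would, in place of code of your own. Each camera call takes 0.05 s, during which the arm holds its last target. There are 200 camera calls.

TASK

Book out the small wooden carrier of four jars: take the orange scanner out of its dock, point its nose straight down at the yellow bar-code sticker on one jar's lid from about 10 cm above it and hold it still there for two seconds, then stand the scanner back in its dock, nose down, and let go of it. Only then take the carrier by its wooden top bar, lift it straight up about 10 cm clear of the table with all four jars in it, level and steady, and finish while still holding it there in the air. Leave the other jars, the lids, the funnel and the ladle where they are.

Things in the scene. Friction and masses are not known exactly. Their poses are not given: they have to be found in the camera images.
- carrier: Open plywood carrier, 135 x 135 mm, walls 42 mm high, 5 mm floor, a cross making 2 x 2 pockets 60 mm wide (centres x, y = +-32.5 mm). Uprights 24 mm wide outside the +y and -y walls (151 mm overall) rise to 156 mm and bear a bar. Loose, 0.22 kg, with jars 0.7 to 1.0 kg, slightly unbalanced. Origin: centre of the underside, z up, y along the bar
- carrier_bar (a point): Middle of the carrier's top bar, 145 mm above its underside. The bar is 18 mm wide along the carrier's x, 22 mm high and runs 135 mm along the carrier's y; free from above, the jar lids lie 65 mm below its middle
- label (a point): Centre of the yellow 28 x 36 mm sticker with black bars, flat on the top of the lid of one of the four carrier jars, facing up, 80 mm above the carrier's underside
- jar_label: Glass jar of green pickles, 54 mm across, 75 mm high, about 0.19 kg, that bears the sticker; lid (white, top at 75 mm) 53 mm across; loose in one of the carrier's four pockets. Origin: centre of its underside, z up
- jar_a: Like jar_label but with a plain lid; lid (white, top at 75 mm) 53 mm across; loose in one of the carrier's four pockets. Origin: centre of its underside, z up
- jar_b: Like jar_a but filled with pale shredded cabbage; lid (white, top at 75 mm) 53 mm across; loose in one of the carrier's four pockets. Origin: centre of its underside, z up
- jar_empty: Empty clear jar of the same size, about 0.09 kg; lid (white, top at 75 mm) 53 mm across; loose in one of the carrier's four pockets. Origin: centre of its underside, z up
- scanner: Bar-shaped hand scanner, 160 mm long, 0.1 to 0.17 kg, loose, upright nose down in its dock. Black round barrel 28 mm across up to 85 mm, then an orange square grip 30 x 30 mm (sides along its x and y) from 85 to 160 mm. Origin: centre of the nose (lower end), z up through the grip; looks along -z, always on
- scanner_nose (a point): The scanner's nose: centre of its lower end, where the beam leaves along the scanner's -z
- scanner_grip (a point): Middle of the orange grip on the scanner's axis, 125 mm above the nose
- dock: Scanner dock, fixed: black 100 x 100 mm foot 10 mm high bearing a grey cup, 42 mm bore, flaring at the mouth to 64 mm, rim 60 mm above the table. Origin: centre of the underside, z up. Other fixed equipment stands only along the table's edges: a jar riser 0.22 m high beyond x = 0.78 and things up to 0.14 m high beyond 0.5 m to either side
- dock_in (a point): Centre of the cup's inner floor, 14 mm above the table; the scanner's nose stands here
- tall_jar: Bystander: tall pickle jar, 74 mm across, 140 mm high. Origin: centre of the underside
- kraut_jar: Bystander: cabbage jar, 84 mm across, 120 mm high. Origin: centre of the underside
- small_jar: Bystander: pickle jar, 64 mm across, 90 mm high. Origin: centre of the underside
- lids: Bystander: stack of white jar lids, 70 mm across, 36 mm high. Origin: centre of the underside
- funnel: Bystander: steel jar funnel, 100 mm across, 60 mm high, wide end up. Origin: centre of the underside
- ladle: Bystander: spoon lying flat, its handle towards its own -x. Origin: centre of the underside

How it is judged (in metres and radians):
On the way, in this order (a step that is already met when the one before it is completed fails the run):
1. the scanner, held, points at the sticker from 50 to 150 mm and is still for a second; the carrier has not been moved (x of label in the frame of scanner_nose between -0.016 and 0.016 m and y of label in the frame of scanner_nose between -0.016 and 0.016 m and z of label in the frame of scanner_nose between -0.15 and -0.05 m and linear speed of scanner below 0.03 m/s and angular speed of scanner below 0.25 rad/s and contact force between the fingers and scanner above 1 N and distance of carrier from where it was at the start of the episode below 0.03 m), for 1 s.
2. the scanner stands back in its dock, released; the carrier has not been moved (horizontal distance between scanner_nose and dock_in below 0.012 m and z of scanner_nose in the frame of dock_in below 0.012 m and angle between scanner's own z axis and vertical below 0.25 rad and contact force between the fingers and scanner below 0.1 N and distance of carrier from where it was at the start of the episode below 0.03 m), for 0.3 s.
3. the carrier is lifted clear of the table by the fingers (height (world z) of carrier above 0.03 m and contact force between the fingers and carrier above 2 N), for 0.2 s.
At the end, for the whole second after the job is handed in: Fingers hold the carrier 60 to 160 mm above the table, within 200 mm of its start, tilt under 0.1 rad, still (20 mm/s, 0.1 rad/s), not touching dock or bystanders; four jars in its pockets; scanner released upright in its dock, nose within 12 mm of the cup's floor centre (height (world z) of carrier between 0.06 and 0.16 m and angle between carrier's own z axis and vertical below 0.1 rad and linear speed of carrier below 0.02 m/s and angular speed of carrier below 0.1 rad/s and contact force between the fingers and carrier above 2 N and contact force between carrier and dock below 0.05 N and contact force between carrier and tall_jar below 0.05 N and contact force between carrier and kraut_jar below 0.05 N and contact force between carrier and small_jar below 0.05 N and contact force between carrier and lids below 0.05 N and contact force between carrier and funnel below 0.05 N and contact force between carrier and ladle below 0.05 N and horizontal distance between scanner_nose and dock_in below 0.012 m and z of scanner_nose in the frame of dock_in below 0.012 m and angle between scanner's own z axis and vertical below 0.25 rad and contact force between the fingers and scanner below 0.1 N and z of jar_label in the frame of carrier between -0.005 and 0.02 m and x of jar_label in the frame of carrier between -0.06 and 0.06 m and y of jar_label in the frame of carrier between -0.06 and 0.06 m and z of jar_a in the frame of carrier between -0.005 and 0.02 m and x of jar_a in the frame of carrier between -0.06 and 0.06 m and y of jar_a in the frame of carrier between -0.06 and 0.06 m and z of jar_b in the frame of carrier between -0.005 and 0.02 m and x of jar_b in the frame of carrier between -0.06 and 0.06 m and y of jar_b in the frame of carrier between -0.06 and 0.06 m and z of jar_empty in the frame of carrier between -0.005 and 0.02 m and x of jar_empty in the frame of carrier between -0.06 and 0.06 m and y of jar_empty in the frame of carrier between -0.06 and 0.06 m and distance of carrier from where it was at the start of the episode below 0.2 m); the arm keeps its last pose, push and grip.
It fails at once if a bystander is moved more than 40 mm (distance of any of tall_jar, kraut_jar, small_jar, lids, funnel, ladle from where it was at the start of the episode above 0.04 m).
It fails at once if the carrier is tipped by more than 0.35 rad (angle between carrier's own z axis and vertical above 0.35 rad).
It also fails if it takes over 67 s, if anything falls off the work surface, if the arm or the gripper's body presses on something with over 40 N, if the wrist force passes 120 N, or if a joint passes its speed limit or range.

## Working session

There is one attempt and no reset: what is moved stays moved. The work goes in short steps, Python scripts to look and compute and a shell command to move; the robot and the scene stay as the last step left them, time stands still between calls to the robot, and variables do not carry over. Pictures are saved under pics/ and viewed, at most 14 in all, crops included, and the job is handed in when it is done.

```bash
mkdir -p pics
cat > h.py <<'E'
from rig import *
import numpy as np, cv2
from scipy.spatial.transform import Rotation as R
def ray(cam,u,v,z):
    c=calibration(cam);T=np.array(c["T"])
    d=T[:3,:3]@np.array([(u-c["cx"])/c["fx"],(v-c["cy"])/c["fy"],1])
    o=T[:3,3]; return o+d*(z-o[2])/d[2]
def proj(cam,p):
    c=calibration(cam);T=np.array(c["T"]); q=T[:3,:3].T@(np.array(p)-T[:3,3])
    return c["fx"]*q[0]/q[2]+c["cx"],c["fy"]*q[1]/q[2]+c["cy"]
def save(cam,name):
    im=get_image(cam); cv2.imwrite("pics/"+name,im[:,:,::-1]); return im
E
python3 - <<'E'
from h import *
a=save("scene","s0.png");b=save("top","t0.png")
print(get_obs())
for c in("scene","top"):
    print(c,np.array(calibration(c)["T"]).round(2).tolist(),calibration(c)["fx"])
    for q in("label","scanner_grip","dock","carrier_bar","scanner","carrier","tall_jar","kraut_jar","small_jar","lids","funnel","ladle"):
        r=trace(c,q)
        for d in r[:2]:
            v,u=np.nonzero(d["mask"]);print(c,q,round(d["score"],2),[round(x) for x in d["bbox"]],u.mean().round(1),v.mean().round(1))
E
```

```text
{'clock': 0.1, 'qpos': array([ 1.62208214e+00,  3.59331072e-01,  1.11554943e-02, -2.98485816e-04,
       -1.22405528e+00, -2.88097617e-01]), 'qd': array([ 0.00103008, -0.00298919,  0.00148351,  0.00271527,  0.00029231,
        0.00106595]), 'effort': array([-2.18718931e-03, -5.84167564e+01,  2.93749917e+01,  7.01550141e+00,
        1.01355326e-02, -5.56692817e-05]), 'tool_pos': array([158.28075023, 655.71100082, 199.71014917]), 'orientation': array([ 3.11812593e+00, -3.71100360e-01, -5.39421754e-05]), 'contact_force': array([ 0.11090643,  0.40310177, -0.72805633]), 'ft_torque': array([-0.0416017 ,  0.02447224, -0.03275825]), 'finger_force': 0.0, 'gripper_width': 87.79947985807654}
scene [[-0.45, 0.65, -0.61, 1427.67], [0.89, 0.31, -0.32, 446.82], [-0.02, -0.69, -0.72, 1116.9], [0.0, 0.0, 0.0, 1.0]] 491.07677157109885
scene label 0.58 [340, 215, 360, 230] 346.5 220.0
scene scanner_grip 0.85 [213, 172, 223, 211] 217.4 187.8
scene scanner_grip 0.74 [325, 202, 390, 263] 358.6 232.1
scene dock 0.98 [198, 200, 245, 232] 222.5 213.2
scene carrier_bar 0.59 [330, 201, 390, 263] 358.2 232.1
sc
[... 903 characters left out ...]
8
top dock 0.19 [324, 131, 360, 170] 342.7 148.8
top carrier_bar 0.94 [171, 208, 244, 276] 207.4 239.9
top scanner 0.89 [359, 192, 383, 219] 370.8 205.0
top scanner 0.33 [262, 137, 288, 172] 274.8 155.5
top carrier 0.85 [168, 208, 240, 274] 208.0 239.9
top tall_jar 0.68 [326, 130, 361, 170] 343.1 148.7
top kraut_jar 0.81 [201, 129, 235, 176] 216.6 152.1
top kraut_jar 0.64 [340, 192, 385, 237] 360.3 214.2
top small_jar 0.77 [261, 140, 287, 172] 274.7 155.9
top lids 0.61 [266, 270, 294, 296] 279.9 281.6
top funnel 0.89 [102, 215, 142, 255] 121.3 233.6
top funnel 0.44 [188, 244, 213, 265] 199.9 254.3
top ladle 0.74 [268, 268, 292, 292] 279.9 281.7
top ladle 0.57 [427, 184, 461, 254] 443.1 216.0
```

View pics/s0.png

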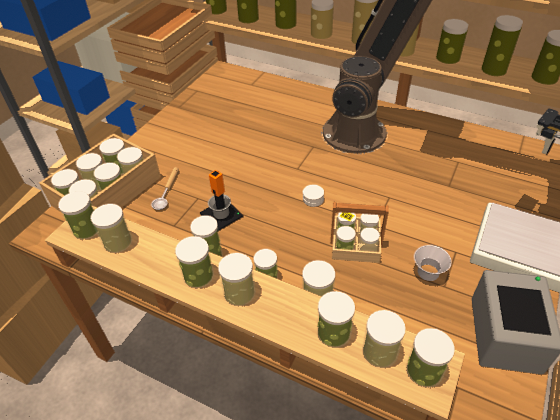

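View pics/t0.png

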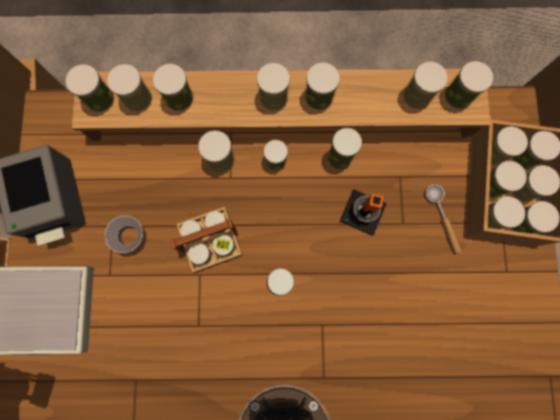

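The scene picture shows the dock with the orange scanner at (217,190) and the carrier at (358,233). In the top picture the dock is at (362,212), the scanner top at (376,202), the carrier at (207,240) and the sticker at (223,245). I'll enlarge both areas.

Run:
```python
from h import *
t=cv2.imread("pics/t0.png");s=cv2.imread("pics/s0.png")
A=cv2.resize(t[198:288,160:260],(400,360),interpolation=cv2.INTER_CUBIC)
B=cv2.resize(t[175:265,325:425],(400,360),interpolation=cv2.INTER_CUBIC)
C=cv2.resize(s[160:240,180:280],(400,320)[:2],interpolation=cv2.INTER_CUBIC)
D=cv2.resize(s[195:275,310:410],(400,320),interpolation=cv2.INTER_CUBIC)
# white-lid/yellow masks
cv2.imwrite("pics/crop0.png",np.vstack([np.hstack([A,B])[:300],np.hstack([C,D])[:300]]))
hs=cv2.cvtColor(t,cv2.COLOR_BGR2HSV)
def cen(cam,im,lo,hi,box,z):
    h=cv2.cvtColor(im,cv2.COLOR_BGR2HSV);m=cv2.inRange(h,lo,hi);k=np.zeros_like(m);x0,y0,x1,y1=box;k[y0:y1,x0:x1]=m[y0:y1,x0:x1]
    v,u=np.nonzero(k);print(cam,len(u),u.mean().round(1),v.mean().round(1),ray(cam,u.mean(),v.mean(),z).round(1));return u,v
cen("top",t,(22,150,120),(35,255,255),(205,230,240,260),80)
cen("scene",s,(22,150,120),(35,255,255),(335,208,362,234),80)
u,v=cen("top",t,(3,220,160),(14,255,255),(355,185,390,222),174)
u,v=cen("scene",s,(3,220,160),(14,255,255),(205,165,230,205),139)
print("dock centre foot est",ray("top",362,213,10), ray("top",360.4,213.8,10))
```

```text
top 97 222.3 244.1 [479.8 153.4  80. ]
scene 71 346.5 216.1 [483.5 156.4  80. ]
top 10 372.0 202.7 [ 565.7 -214.3  174. ]
scene 211 216.7 183.9 [ 579.5 -216.9  139. ]
dock centre foot est [ 570.0156863 -222.232078    10.       ] [ 567.81136211 -217.71640437   10.        ]
```

View pics/crop0.png

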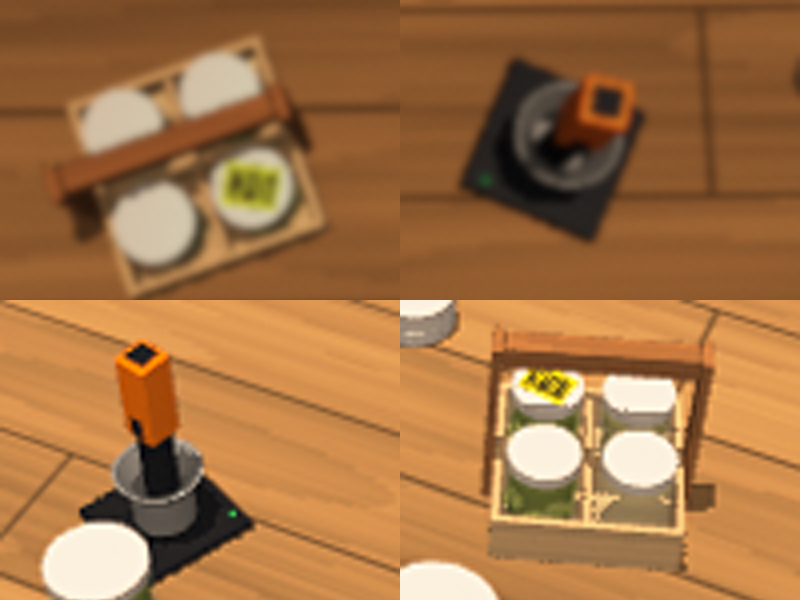

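The crop shows the dock foot centred at about top pixel (363.5,212.5), the grip's top face at about (377,200.5) and the bar running from about (172,244) to (231,225). Next I'll turn these into poses.

Run:
```python
from h import *
A=lambda x,y:(160+x/4,198+y/4)
B=lambda x,y:(325+(x-400)/4,175+y/4)
C=lambda x,y:(180+x/4,160+(y-300)/4)
D=lambda x,y:(310+(x-400)/4,195+(y-300)/4)
def P(n,cam,pts,z):
    q=[ray(cam,*p,z)[:2] for p in pts]; q=np.array(q);d=np.diff(np.vstack([q,q[:1]]),axis=0)
    print(n,q.round(0).tolist(),"c",q.mean(0).round(1),"len",np.hypot(*d.T).round(0),"ang",np.degrees(np.arctan2(d[:,1],d[:,0])).round(0))
P("foot","top",[B(518,58),B(645,113),B(592,240),B(462,187)],10)
P("griptop","top",[B(582,75),B(635,78),B(627,127),B(578,122)],174)
P("gripblk","top",[B(608,102)],174)
P("gripblk","scene",[C(143,355)],174)
P("griptop","scene",[C(118,362),C(143,341),C(173,350),C(146,372)],174)
P("bar","top",[A(48,180),A(280,100)],156)
P("bar","scene",[D(497,335),D(712,352)],156)
P("box","top",[A(68,105),A(260,38),A(325,222),A(132,295)],42)
P("rim","top",[B(570,130)],60); P("rim","scene",[C(158,475)],60)
P("foot","scene",[C(80,510),C(253,512)],10)
# check mouth pos of grip top vs mask bbox
print(trace("top","label")[0]["bbox"])
for q in("tall_jar","kraut_jar","small_jar"): print(q, [ray("top",*p,z)[:2].round() for p,z in {"tall_jar":[((346,141),140)],"kraut_jar":[((215,146),120)],"small_jar":[((276,152),90)]}[q]])
```

```text
foot [[637.0, -204.0], [597.0, -291.0], [509.0, -250.0], [546.0, -162.0]] c [ 572.1 -226.6] len [ 95.  97.  95. 100.] ang [-115.  155.   67.  -25.]
griptop [[588.0, -212.0], [585.0, -243.0], [556.0, -237.0], [559.0, -208.0]] c [ 571.9 -225.1] len [32. 31. 29. 29.] ang [-94. 168.  84.  -7.]
gripblk [[571.0, -227.0]] c [ 570.9 -226.6] len [0.] ang [0.]
gripblk [[574.0, -219.0]] c [ 574.3 -218.6] len [0.] ang [0.]
griptop [[588.0, -231.0], [561.0, -227.0], [560.0, -202.0], [589.0, -207.0]] c [ 574.8 -216.6] len [27. 25. 29. 24.] ang [171.  92. -10. -91.]
bar [[475.0, 264.0], [522.0, 126.0]] c [498.8 195. ] len [146. 146.] ang [-71. 109.]
bar [[524.0, 130.0], [476.0, 268.0]] c [499.8 199.2] len [146. 146.] ang [109. -71.]
box [[538.0, 280.0], [583.0, 152.0], [458.0, 108.0], [412.0, 234.0]] c [497.7 193.5] len [135. 132. 134. 134.] ang [ -71. -160.  110.   20.]
rim [[576.0, -227.0]] c [ 575.8 -227.4] len [0.] ang [0.]
rim [[583.0, -216.0]] c [ 582.9 -215.7] len [0.] ang [0.]
foot [[602.0, -282.0], [546.0, -158.0]] c [ 574.  -220.2] len [136. 136.] ang [115. -65.]
[209.8, 233.6, 237.0, 254.2]
tall_jar [array([ 733., -164.])]
kraut_jar [array([729., 171.])]
small_jar [array([722.,  14.])]
```

Both cameras agree, and the sizes match:
- Scanner at about (573,-222), grip yaw about -9°.
- Carrier at (498.5,196), bar direction 109°.
- Label at (480,155).

I'll turn and rise first, then travel to the dock.

```bash
python3 -m inch '[{"tz":-0.006,"az":8.5,"fingers":1},{"tz":-0.006,"az":8.5,"fingers":1},{"tz":-0.006,"az":8.5,"fingers":1},{"tz":-0.006,"az":8.5,"fingers":1},{"tz":-0.006,"az":8.5,"fingers":1}]'
python3 -m inch '[{"tz":-0.006,"az":8.5,"fingers":1},{"tz":-0.006,"az":8.5,"fingers":1},{"tz":-0.006,"az":8.5,"fingers":1},{"tz":-0.006,"az":8.5,"fingers":1},{"tz":-0.006,"az":8.5,"fingers":1}]'
python3 -m inch '[{"tx":0.04,"ty":-0.027,"fingers":1},{"tx":0.04,"ty":-0.027,"fingers":1},{"tx":0.04,"ty":-0.027,"fingers":1},{"tx":0.04,"ty":-0.027,"fingers":1},{"tx":0.04,"ty":-0.027,"fingers":1}]'
```

```text
schema error: expected keys tx, ty, tz, ax, ay, az, fingers
schema error: expected keys tx, ty, tz, ax, ay, az, fingers
schema error: expected keys tx, ty, tz, ax, ay, az, fingers
```

All keys are required.

```bash
python3 -m inch '[{"tx":0,"ty":0,"tz":-0.006,"ax":0,"ay":0,"az":8.5,"fingers":1},{"tx":0,"ty":0,"tz":-0.006,"ax":0,"ay":0,"az":8.5,"fingers":1},{"tx":0,"ty":0,"tz":-0.006,"ax":0,"ay":0,"az":8.5,"fingers":1},{"tx":0,"ty":0,"tz":-0.006,"ax":0,"ay":0,"az":8.5,"fingers":1},{"tx":0,"ty":0,"tz":-0.006,"ax":0,"ay":0,"az":8.5,"fingers":1}]'
python3 -m inch '[{"tx":0,"ty":0,"tz":-0.006,"ax":0,"ay":0,"az":8.5,"fingers":1},{"tx":0,"ty":0,"tz":-0.006,"ax":0,"ay":0,"az":8.5,"fingers":1},{"tx":0,"ty":0,"tz":-0.006,"ax":0,"ay":0,"az":8.5,"fingers":1},{"tx":0,"ty":0,"tz":-0.006,"ax":0,"ay":0,"az":8.5,"fingers":1},{"tx":0,"ty":0,"tz":-0.006,"ax":0,"ay":0,"az":8.5,"fingers":1}]'
python3 -m inch '[{"tx":0.04,"ty":-0.027,"tz":0,"ax":0,"ay":0,"az":0,"fingers":1},{"tx":0.04,"ty":-0.027,"tz":0,"ax":0,"ay":0,"az":0,"fingers":1},{"tx":0.04,"ty":-0.027,"tz":0,"ax":0,"ay":0,"az":0,"fingers":1},{"tx":0.04,"ty":-0.027,"tz":0,"ax":0,"ay":0,"az":0,"fingers":1},{"tx":0.04,"ty":-0.027,"tz":0,"ax":0,"ay":0,"az":0,"fingers":1}]'
```

```text
clock: 1.85
tool_pos: [158.4, 656.1, 230.8]
orientation: [-2.768, 1.485, 0.0]
contact_force: [-0.5, 0.0, -0.4]
gripper_width: 87.5
finger_force: 0.0
clock: 2.35
tool_pos: [158.4, 656.1, 260.8]
orientation: [-2.042, 2.387, 0.0]
contact_force: [-0.4, 0.0, -1.0]
gripper_width: 87.8
finger_force: 0.0
clock: 2.85
tool_pos: [262.6, 436.4, 260.7]
orientation: [-2.049, 2.38, 0.0]
contact_force: [1.1, -0.3, 0.1]
gripper_width: 87.5
finger_force: 0.0
```

```bash
python3 -m inch '[{"tx":0.04,"ty":-0.027,"tz":0,"ax":0,"ay":0,"az":0,"fingers":1},{"tx":0.04,"ty":-0.027,"tz":0,"ax":0,"ay":0,"az":0,"fingers":1},{"tx":0.04,"ty":-0.027,"tz":0,"ax":0,"ay":0,"az":0,"fingers":1},{"tx":0.04,"ty":-0.027,"tz":0,"ax":0,"ay":0,"az":0,"fingers":1},{"tx":0.04,"ty":-0.027,"tz":0,"ax":0,"ay":0,"az":0,"fingers":1}]'
python3 -m inch '[{"tx":0.04,"ty":-0.027,"tz":0,"ax":0,"ay":0,"az":0,"fingers":1},{"tx":0.04,"ty":-0.027,"tz":0,"ax":0,"ay":0,"az":0,"fingers":1},{"tx":0.04,"ty":-0.027,"tz":0,"ax":0,"ay":0,"az":0,"fingers":1},{"tx":0.04,"ty":-0.027,"tz":0,"ax":0,"ay":0,"az":0,"fingers":1},{"tx":0.04,"ty":-0.027,"tz":0,"ax":0,"ay":0,"az":0,"fingers":1}]'
python3 -m inch '[{"tx":0.04,"ty":-0.027,"tz":0,"ax":0,"ay":0,"az":0,"fingers":1},{"tx":0.04,"ty":-0.027,"tz":0,"ax":0,"ay":0,"az":0,"fingers":1},{"tx":0.04,"ty":-0.027,"tz":0,"ax":0,"ay":0,"az":0,"fingers":1},{"tx":0,"ty":0,"tz":0,"ax":0,"ay":0,"az":0,"fingers":1},{"tx":0,"ty":0,"tz":0,"ax":0,"ay":0,"az":0,"fingers":1}]'
python3 - <<'E'
from h import *
o=get_obs();print(o["tool_pos"].round(1),o["qpos"].round(2))
Rm=R.from_rotvec(o["orientation"]).as_matrix();print(np.degrees(np.arctan2(Rm[1,0],Rm[0,0])),Rm[:,2].round(3))
print((Rm.T@(np.array([573,-222,261])-o["tool_pos"])).round(1))
s=save("scene","s1.png");t=save("top","t1.png")
A=cv2.resize(t[150:250,310:450],(560,400),interpolation=cv2.INTER_CUBIC)
C=cv2.resize(s[130:230,160:220+80],(560,400),interpolation=cv2.INTER_CUBIC)
cv2.imwrite("pics/crop1.png",cv2.resize(np.vstack([A,C])[:,:,::-1],(420,600)))
E
```

```text
clock: 3.35
tool_pos: [366.1, 218.6, 261.1]
orientation: [-2.049, 2.379, 0.0]
contact_force: [0.7, 0.3, 0.0]
gripper_width: 87.9
finger_force: 0.0
clock: 3.85
tool_pos: [470.0, 0.5, 261.1]
orientation: [-2.049, 2.38, -0.001]
contact_force: [1.4, 1.7, -0.0]
gripper_width: 87.5
finger_force: 0.0
clock: 4.35
tool_pos: [531.5, -129.4, 259.9]
orientation: [2.045, -2.384, -0.001]
contact_force: [1.1, 0.1, -1.1]
gripper_width: 87.8
finger_force: 0.0
[ 531.5 -129.4  259.9] [ 0.12  0.11 -0.18 -0.   -1.28 -0.27]
-98.7407122643429 [-0.001  0.    -1.   ]
[ 85.2 -55.   -1.2]
```

View pics/crop1.png

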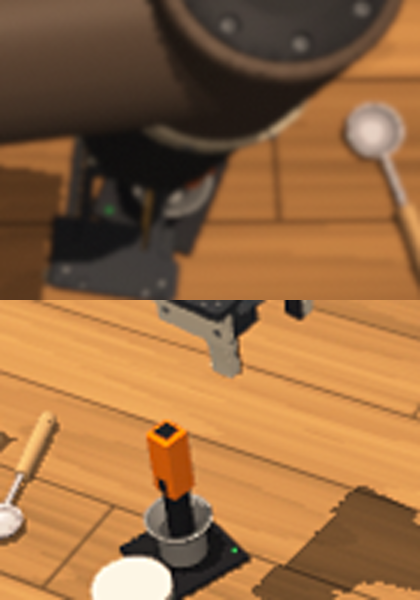

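The scene crop shows the open fingers up and to the right of the scanner, with a clear approach. I'll move above it and partly down.

```bash
python3 -m inch '[{"tx":0.028,"ty":-0.018,"tz":0,"ax":0,"ay":0,"az":0,"fingers":1},{"tx":0.028,"ty":-0.018,"tz":0,"ax":0,"ay":0,"az":0,"fingers":1},{"tx":0.029,"ty":-0.019,"tz":0,"ax":0,"ay":0,"az":0,"fingers":1},{"tx":0,"ty":0,"tz":0.03,"ax":0,"ay":0,"az":0,"fingers":1},{"tx":0,"ty":0,"tz":0.03,"ax":0,"ay":0,"az":0,"fingers":1}]'
python3 -m inch '[{"tx":0,"ty":0,"tz":0.02,"ax":0,"ay":0,"az":0,"fingers":1},{"tx":0,"ty":0,"tz":0,"ax":0,"ay":0,"az":0,"fingers":1}]'
python3 - <<'E'
from h import *
o=get_obs();p=o["tool_pos"];print(p.round(1))
s=save("scene","s2.png");Rm=R.from_rotvec(o["orientation"]).as_matrix()
m=s.copy();C=cv2.resize(m[130:230,160:260],(600,600),interpolation=cv2.INTER_CUBIC)
for q in(p,p+Rm[:,1]*44,p-Rm[:,1]*44):
    u,v=proj("scene",q);print(u,v);cv2.circle(C,(int((u-160)*6),int((v-130)*6)),4,(0,0,255),-1)
cv2.imwrite("pics/crop2.png",C[:,:,::-1])
E
```

```text
clock: 4.95
tool_pos: [574.2, -219.7, 200.8]
orientation: [-2.049, 2.379, -0.003]
contact_force: [0.3, -0.6, -0.3]
gripper_width: 87.8
finger_force: 0.0
clock: 5.15
tool_pos: [571.6, -218.5, 178.1]
orientation: [2.05, -2.377, -0.006]
contact_force: [-0.2, 0.5, -0.3]
gripper_width: 87.4
finger_force: 0.0
[ 571.6 -218.5  178.1]
216.10746708463128 172.14367356533097
225.85171748676038 163.79201645280529
206.02073769869548 180.78886449759258
```

View pics/crop2.png

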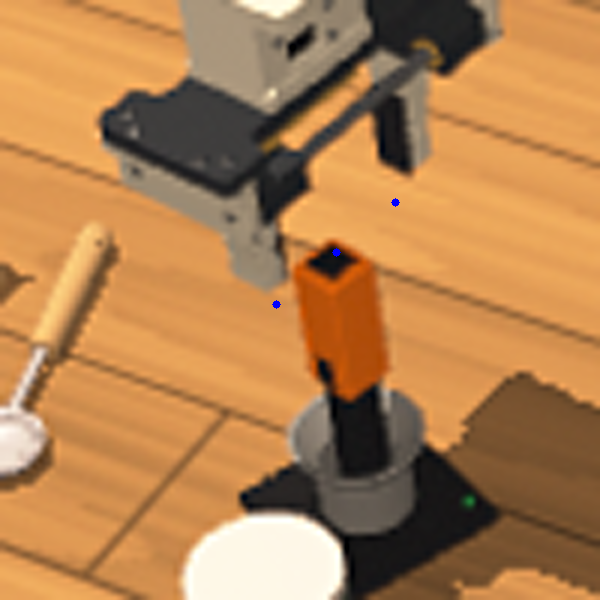

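The crop shows the fingers astride the grip. Their midpoint is at about (342,225) in crop pixels, roughly 3 mm to +y of the scanner top at (335,262). I'll shift by 4 mm, go down and check.

```bash
python3 -m inch '[{"tx":0.004,"ty":0,"tz":0.015,"ax":0,"ay":0,"az":0,"fingers":1},{"tx":0,"ty":0,"tz":0.02,"ax":0,"ay":0,"az":0,"fingers":1},{"tx":0,"ty":0,"tz":0.02,"ax":0,"ay":0,"az":0,"fingers":1},{"tx":0,"ty":0,"tz":0,"ax":0,"ay":0,"az":0,"fingers":1},{"tx":0,"ty":0,"tz":0,"ax":0,"ay":0,"az":0,"fingers":1}]'
python3 - <<'E'
from h import *
o=get_obs();p=o["tool_pos"];print(p.round(1),o["contact_force"].round(1))
s=save("scene","s3.png");t=save("top","t3.png")
C=cv2.resize(s[130:230,165:235],(420,600),interpolation=cv2.INTER_CUBIC)
A=cv2.resize(t[165:265,330:394],(380,600),interpolation=cv2.INTER_CUBIC)
cv2.imwrite("pics/crop3.png",np.hstack([C,A])[:,:,::-1])
E
```

```text
clock: 5.7
tool_pos: [573.8, -224.1, 127.5]
orientation: [-2.05, 2.379, -0.003]
contact_force: [0.3, -0.1, -0.2]
gripper_width: 87.5
finger_force: 0.0
[ 573.8 -224.1  127.5] [ 0.3 -0.1 -0.2]
```

View pics/crop3.png

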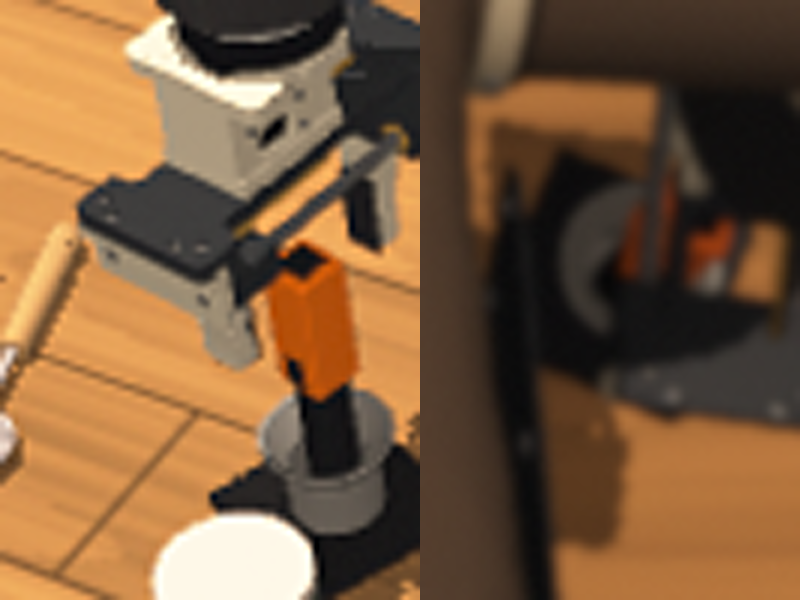

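The crop shows the fingers astride the orange grip and centred sideways, with nothing touching. The tips look a little higher than the model says, so I'll go 13 mm lower, which is safe either way, and close.

```bash
python3 -m inch '[{"tx":0,"ty":0,"tz":0.013,"ax":0,"ay":0,"az":0,"fingers":1},{"tx":0,"ty":0,"tz":0,"ax":0,"ay":0,"az":0,"fingers":0.5},{"tx":0,"ty":0,"tz":0,"ax":0,"ay":0,"az":0,"fingers":0.3},{"tx":0,"ty":0,"tz":0,"ax":0,"ay":0,"az":0,"fingers":0.1},{"tx":0,"ty":0,"tz":0,"ax":0,"ay":0,"az":0,"fingers":0.1}]'
python3 -m inch '[{"tx":0,"ty":0,"tz":0,"ax":0,"ay":0,"az":0,"fingers":0.1},{"tx":0,"ty":0,"tz":0,"ax":0,"ay":0,"az":0,"fingers":0.1},{"tx":0,"ty":0,"tz":0,"ax":0,"ay":0,"az":0,"fingers":0.1},{"tx":0,"ty":0,"tz":0,"ax":0,"ay":0,"az":0,"fingers":0.1}]'
python3 - <<'E'
from h import *
o=get_obs();p=o["tool_pos"];print(p.round(1),o["contact_force"].round(1),o["ft_torque"].round(2))
s=save("scene","s4.png")
C=cv2.resize(s[130:230,165:235],(420,600),interpolation=cv2.INTER_CUBIC)
cv2.imwrite("pics/crop4.png",C[:,:,::-1])
E
```

```text
clock: 6.3
tool_pos: [572.9, -224.5, 112.8]
orientation: [-2.049, 2.381, -0.0]
contact_force: [0.1, -0.0, -0.0]
gripper_width: 61.0
finger_force: 0.0
clock: 6.7
tool_pos: [572.8, -224.4, 112.6]
orientation: [2.049, -2.381, -0.0]
contact_force: [1.0, 0.0, -1.0]
gripper_width: 31.1
finger_force: 28.7
[ 572.8 -224.4  112.6] [ 1.  0. -1.] [ 0.04 -0.25 -0.03]
```

View pics/crop4.png

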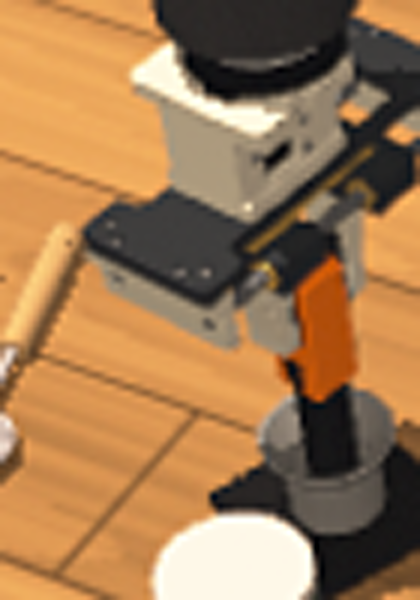

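Gripped: opening 31.1 mm, 28.7 N, scanner still upright. Next I'll lift it straight up 167 mm and carry it to the label.

```bash
python3 -m inch '[{"tx":0,"ty":0,"tz":-0.017,"ax":0,"ay":0,"az":0,"fingers":0.1},{"tx":0,"ty":0,"tz":-0.035,"ax":0,"ay":0,"az":0,"fingers":0.1},{"tx":0,"ty":0,"tz":-0.045,"ax":0,"ay":0,"az":0,"fingers":0.1},{"tx":0,"ty":0,"tz":-0.045,"ax":0,"ay":0,"az":0,"fingers":0.1},{"tx":0,"ty":0,"tz":-0.025,"ax":0,"ay":0,"az":0,"fingers":0.1}]'
python3 -m inch '[{"tx":-0.02,"ty":0.008,"tz":0,"ax":0,"ay":0,"az":0,"fingers":0.1},{"tx":-0.03,"ty":0.012,"tz":0,"ax":0,"ay":0,"az":0,"fingers":0.1},{"tx":-0.04,"ty":0.016,"tz":0,"ax":0,"ay":0,"az":0,"fingers":0.1},{"tx":-0.04,"ty":0.016,"tz":0,"ax":0,"ay":0,"az":0,"fingers":0.1},{"tx":-0.04,"ty":0.016,"tz":0,"ax":0,"ay":0,"az":0,"fingers":0.1}]'
python3 -m inch '[{"tx":-0.04,"ty":0.016,"tz":0,"ax":0,"ay":0,"az":0,"fingers":0.1},{"tx":-0.04,"ty":0.017,"tz":0,"ax":0,"ay":0,"az":0,"fingers":0.1},{"tx":-0.04,"ty":0.017,"tz":0,"ax":0,"ay":0,"az":0,"fingers":0.1},{"tx":-0.04,"ty":0.017,"tz":0,"ax":0,"ay":0,"az":0,"fingers":0.1},{"tx":-0.02,"ty":0.008,"tz":0,"ax":0,"ay":0,"az":0,"fingers":0.1}]'
python3 -m inch '[{"tx":-0.01,"ty":0.005,"tz":0,"ax":0,"ay":0,"az":0,"fingers":0.1},{"tx":0,"ty":0,"tz":0,"ax":0,"ay":0,"az":0,"fingers":0.1},{"tx":0,"ty":0,"tz":0,"ax":0,"ay":0,"az":0,"fingers":0.1},{"tx":0,"ty":0,"tz":0,"ax":0,"ay":0,"az":0,"fingers":0.1}]'
python3 - <<'E'
from h import *
o=get_obs();p=o["tool_pos"];print(p.round(1),o["contact_force"].round(1),o["ft_torque"].round(2))
s=save("scene","s5.png");t=save("top","t5.png")
x0,y0=300,130
C=cv2.resize(s[y0:y0+120,x0:x0+80],(400,600),interpolation=cv2.INTER_CUBIC)
for q,c in((p-[0,0,98.6],(255,0,0)),([480,155,80],(0,255,0))):
    u,v=proj("scene",q);print(u,v);cv2.circle(C,(int((u-x0)*5),int((v-y0)*5)),4,c,-1)
A=cv2.resize(t[180:300,180:260],(400,600),interpolation=cv2.INTER_CUBIC)
cv2.imwrite("pics/crop5.png",np.hstack([C,A])[:,:,::-1])
E
```

```text
clock: 7.25
tool_pos: [573.7, -224.9, 283.8]
orientation: [-2.048, 2.379, -0.006]
contact_force: [0.7, 0.1, -0.7]
gripper_width: 31.0
finger_force: 28.7
clock: 7.75
tool_pos: [530.0, -44.9, 279.3]
orientation: [2.048, -2.382, -0.001]
contact_force: [1.8, 0.6, -1.0]
gripper_width: 30.0
finger_force: 29.2
clock: 8.25
tool_pos: [482.4, 145.6, 279.5]
orientation: [-2.051, 2.379, 0.001]
contact_force: [-0.3, -0.7, -1.4]
gripper_width: 30.6
finger_force: 29.2
clock: 8.65
tool_pos: [480.2, 152.7, 279.5]
orientation: [2.048, -2.382, 0.0]
contact_force: [-0.1, 0.1, -1.1]
gripper_width: 30.4
finger_force: 29.2
[480.2 152.7 279.5] [-0.1  0.1 -1.1] [ 0.08 -0.1   0.03]
348.3421697574101 189.75947617320878
346.4811999589679 215.17296438253814
```

View pics/crop5.png

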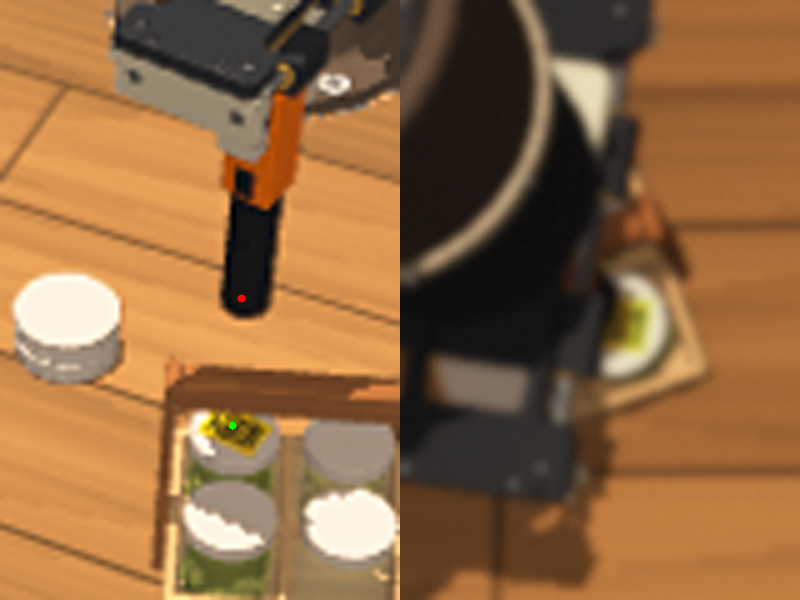

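The crop shows the scanner hanging upright, with its nose at (246,305) in crop pixels. The sticker is directly below at (238,430), and the 100 mm vertical line between them is as predicted within about 3 mm. I'll hold still.

```bash
python3 -m inch '[{"tx":0,"ty":0,"tz":0,"ax":0,"ay":0,"az":0,"fingers":0.1},{"tx":0,"ty":0,"tz":0,"ax":0,"ay":0,"az":0,"fingers":0.1},{"tx":0,"ty":0,"tz":0,"ax":0,"ay":0,"az":0,"fingers":0.1},{"tx":0,"ty":0,"tz":0,"ax":0,"ay":0,"az":0,"fingers":0.1},{"tx":0,"ty":0,"tz":0,"ax":0,"ay":0,"az":0,"fingers":0.1}]' >/dev/null
python3 -m inch '[{"tx":0,"ty":0,"tz":0,"ax":0,"ay":0,"az":0,"fingers":0.1},{"tx":0,"ty":0,"tz":0,"ax":0,"ay":0,"az":0,"fingers":0.1},{"tx":0,"ty":0,"tz":0,"ax":0,"ay":0,"az":0,"fingers":0.1},{"tx":0,"ty":0,"tz":0,"ax":0,"ay":0,"az":0,"fingers":0.1},{"tx":0,"ty":0,"tz":0,"ax":0,"ay":0,"az":0,"fingers":0.1}]' >/dev/null
python3 -m inch '[{"tx":0,"ty":0,"tz":0,"ax":0,"ay":0,"az":0,"fingers":0.1},{"tx":0,"ty":0,"tz":0,"ax":0,"ay":0,"az":0,"fingers":0.1},{"tx":0,"ty":0,"tz":0,"ax":0,"ay":0,"az":0,"fingers":0.1},{"tx":0,"ty":0,"tz":0,"ax":0,"ay":0,"az":0,"fingers":0.1},{"tx":0,"ty":0,"tz":0,"ax":0,"ay":0,"az":0,"fingers":0.1}]' >/dev/null
python3 -m inch '[{"tx":0,"ty":0,"tz":0,"ax":0,"ay":0,"az":0,"fingers":0.1},{"tx":0,"ty":0,"tz":0,"ax":0,"ay":0,"az":0,"fingers":0.1},{"tx":0,"ty":0,"tz":0,"ax":0,"ay":0,"az":0,"fingers":0.1},{"tx":0,"ty":0,"tz":0,"ax":0,"ay":0,"az":0,"fingers":0.1},{"tx":0,"ty":0,"tz":0,"ax":0,"ay":0,"az":0,"fingers":0.1}]'
python3 -m inch '[{"tx":0.02,"ty":-0.008,"tz":0,"ax":0,"ay":0,"az":0,"fingers":0.1},{"tx":0.03,"ty":-0.012,"tz":0,"ax":0,"ay":0,"az":0,"fingers":0.1},{"tx":0.04,"ty":-0.016,"tz":0,"ax":0,"ay":0,"az":0,"fingers":0.1},{"tx":0.04,"ty":-0.016,"tz":0,"ax":0,"ay":0,"az":0,"fingers":0.1},{"tx":0.04,"ty":-0.016,"tz":0,"ax":0,"ay":0,"az":0,"fingers":0.1}]'
python3 -m inch '[{"tx":0.04,"ty":-0.016,"tz":0,"ax":0,"ay":0,"az":0,"fingers":0.1},{"tx":0.04,"ty":-0.017,"tz":0,"ax":0,"ay":0,"az":0,"fingers":0.1},{"tx":0.04,"ty":-0.017,"tz":0,"ax":0,"ay":0,"az":0,"fingers":0.1},{"tx":0.04,"ty":-0.017,"tz":0,"ax":0,"ay":0,"az":0,"fingers":0.1},{"tx":0.02,"ty":-0.008,"tz":0,"ax":0,"ay":0,"az":0,"fingers":0.1}]'
python3 -m inch '[{"tx":0.01,"ty":-0.005,"tz":0,"ax":0,"ay":0,"az":0,"fingers":0.1},{"tx":0,"ty":0,"tz":0,"ax":0,"ay":0,"az":0,"fingers":0.1},{"tx":0,"ty":0,"tz":0,"ax":0,"ay":0,"az":0,"fingers":0.1}]'
python3 - <<'E'
from h import *
o=get_obs();p=o["tool_pos"];print(p.round(1))
s=save("scene","s6.png");t=save("top","t6.png")
Rm=R.from_rotvec(o["orientation"]).as_matrix();print((Rm.T@(np.array([572.8,-224.4,112.6])-p)).round(1))
x0,y0=170,120
C=cv2.resize(s[y0:y0+120,x0:x0+80],(400,600),interpolation=cv2.INTER_CUBIC)
for q,c in((p-[0,0,98.6],(255,0,0)),([573,-223,60],(0,255,0))):
    u,v=proj("scene",q);cv2.circle(C,(int((u-x0)*5),int((v-y0)*5)),4,c,-1)
cv2.imwrite("pics/crop6.png",C[:,:,::-1])
E
```

```text
clock: 10.75
tool_pos: [480.1, 153.6, 279.6]
orientation: [2.049, -2.381, 0.0]
contact_force: [0.0, -0.7, -1.8]
gripper_width: 30.3
finger_force: 29.2
clock: 11.25
tool_pos: [522.2, -26.1, 279.8]
orientation: [-2.05, 2.38, -0.0]
contact_force: [-0.1, 0.7, -1.2]
gripper_width: 30.7
finger_force: 29.2
clock: 11.75
tool_pos: [569.6, -216.9, 278.9]
orientation: [2.046, -2.383, -0.0]
contact_force: [-0.5, -0.3, -2.1]
gripper_width: 30.1
finger_force: 29.2
clock: 12.05
tool_pos: [572.7, -223.9, 279.4]
orientation: [2.049, -2.381, -0.001]
contact_force: [0.3, 0.8, -2.0]
gripper_width: 30.3
finger_force: 29.2
[ 572.7 -223.9  279.4]
[  0.5  -0.2 166.8]
```

View pics/crop6.png

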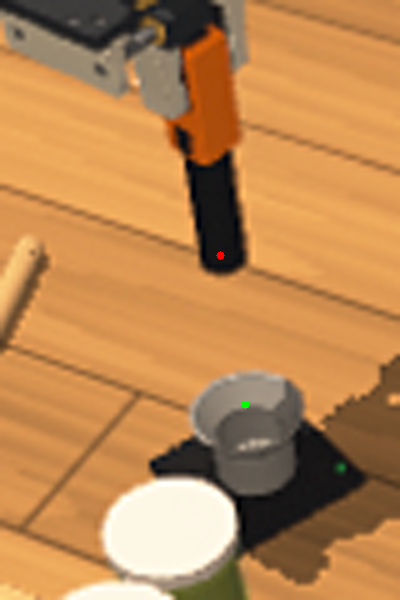

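The crop shows the nose at (223,262) directly above the cup mouth at (246,410), with equal offsets from both predictions. I'll lower it.

```bash
python3 -m inch '[{"tx":0,"ty":0,"tz":0.02,"ax":0,"ay":0,"az":0,"fingers":0.1},{"tx":0,"ty":0,"tz":0.035,"ax":0,"ay":0,"az":0,"fingers":0.1},{"tx":0,"ty":0,"tz":0.03,"ax":0,"ay":0,"az":0,"fingers":0.1},{"tx":0,"ty":0,"tz":0.02,"ax":0,"ay":0,"az":0,"fingers":0.1},{"tx":0,"ty":0,"tz":0.015,"ax":0,"ay":0,"az":0,"fingers":0.1}]'
python3 -m inch '[{"tx":0,"ty":0,"tz":0.015,"ax":0,"ay":0,"az":0,"fingers":0.1},{"tx":0,"ty":0,"tz":0.015,"ax":0,"ay":0,"az":0,"fingers":0.1},{"tx":0,"ty":0,"tz":0.01,"ax":0,"ay":0,"az":0,"fingers":0.1},{"tx":0,"ty":0,"tz":0.005,"ax":0,"ay":0,"az":0,"fingers":0.1},{"tx":0,"ty":0,"tz":0,"ax":0,"ay":0,"az":0,"fingers":0.1}]'
```

```text
clock: 12.65
tool_pos: [572.2, -223.1, 158.3]
orientation: [2.051, -2.379, -0.002]
contact_force: [0.0, -0.4, -1.6]
gripper_width: 30.4
finger_force: 29.2
clock: 13.15
tool_pos: [572.7, -223.9, 114.3]
orientation: [2.05, -2.38, -0.001]
contact_force: [0.5, 0.2, -1.0]
gripper_width: 30.5
finger_force: 29.2
```

```bash
python3 -m inch '[{"tx":0,"ty":0,"tz":0.0015,"ax":0,"ay":0,"az":0,"fingers":0.1},{"tx":0,"ty":0,"tz":0,"ax":0,"ay":0,"az":0,"fingers":0.1},{"tx":0,"ty":0,"tz":0,"ax":0,"ay":0,"az":0,"fingers":0.5},{"tx":0,"ty":0,"tz":0,"ax":0,"ay":0,"az":0,"fingers":1},{"tx":0,"ty":0,"tz":0,"ax":0,"ay":0,"az":0,"fingers":1}]'
python3 -m inch '[{"tx":0,"ty":0,"tz":0,"ax":0,"ay":0,"az":0,"fingers":1},{"tx":0,"ty":0,"tz":0,"ax":0,"ay":0,"az":0,"fingers":1},{"tx":0,"ty":0,"tz":0,"ax":0,"ay":0,"az":0,"fingers":1},{"tx":0,"ty":0,"tz":0,"ax":0,"ay":0,"az":0,"fingers":1},{"tx":0,"ty":0,"tz":0,"ax":0,"ay":0,"az":0,"fingers":1}]'
python3 -m inch '[{"tx":0,"ty":0,"tz":-0.015,"ax":0,"ay":0,"az":0,"fingers":1},{"tx":0,"ty":0,"tz":-0.03,"ax":0,"ay":0,"az":0,"fingers":1},{"tx":0,"ty":0,"tz":-0.04,"ax":0,"ay":0,"az":0,"fingers":1},{"tx":0,"ty":0,"tz":-0.04,"ax":0,"ay":0,"az":0,"fingers":1},{"tx":0,"ty":0,"tz":-0.04,"ax":0,"ay":0,"az":0,"fingers":1}]'
```

```text
clock: 13.65
tool_pos: [573.0, -224.6, 113.5]
orientation: [-2.049, 2.381, -0.001]
contact_force: [-1.2, -0.1, 0.0]
gripper_width: 48.9
finger_force: 0.0
clock: 14.15
tool_pos: [572.7, -224.4, 113.0]
orientation: [2.049, -2.381, -0.0]
contact_force: [0.0, 0.9, 0.2]
gripper_width: 86.2
finger_force: 0.0
clock: 14.65
tool_pos: [572.5, -224.4, 279.7]
orientation: [2.049, -2.381, 0.0]
contact_force: [0.7, -0.2, -0.4]
gripper_width: 87.4
finger_force: 0.0
```

Released. Now over to the carrier, with a turn to line up with the bar.

```bash
python3 -m inch '[{"tx":-0.04,"ty":0.0135,"tz":0,"ax":0,"ay":0,"az":0,"fingers":1},{"tx":-0.04,"ty":0.0135,"tz":0,"ax":0,"ay":0,"az":0,"fingers":1},{"tx":-0.04,"ty":0.0135,"tz":0,"ax":0,"ay":0,"az":0,"fingers":1},{"tx":-0.04,"ty":0.0135,"tz":0,"ax":0,"ay":0,"az":0,"fingers":1},{"tx":-0.04,"ty":0.0135,"tz":0,"ax":0,"ay":0,"az":0,"fingers":1}]'
python3 -m inch '[{"tx":-0.04,"ty":0.0135,"tz":0,"ax":0,"ay":0,"az":0,"fingers":1},{"tx":-0.04,"ty":0.0135,"tz":0,"ax":0,"ay":0,"az":0,"fingers":1},{"tx":-0.04,"ty":0.0135,"tz":0,"ax":0,"ay":0,"az":0,"fingers":1},{"tx":-0.04,"ty":0.0135,"tz":0,"ax":0,"ay":0,"az":0,"fingers":1},{"tx":-0.04,"ty":0.0135,"tz":0,"ax":0,"ay":0,"az":0,"fingers":1}]'
python3 -m inch '[{"tx":0,"ty":0,"tz":0,"ax":0,"ay":0,"az":-7,"fingers":1},{"tx":0,"ty":0,"tz":0,"ax":0,"ay":0,"az":-7,"fingers":1},{"tx":0,"ty":0,"tz":0,"ax":0,"ay":0,"az":-7,"fingers":1},{"tx":0,"ty":0,"tz":0,"ax":0,"ay":0,"az":-6.6,"fingers":1},{"tx":0,"ty":0,"tz":0,"ax":0,"ay":0,"az":0,"fingers":1}]'
python3 - <<'E'
from h import *
o=get_obs();p=o["tool_pos"];Rm=R.from_rotvec(o["orientation"]).as_matrix()
print(p.round(1),np.degrees(np.arctan2(Rm[1,0],Rm[0,0])),(Rm.T@(np.array([499,196,p[2]])-p)).round(1))
s=save("scene","s7.png")
S0=cv2.resize(s[160:260,170:250],(400,500),interpolation=cv2.INTER_CUBIC)
x0,y0=310,150
C=cv2.resize(s[y0:y0+125,x0:x0+100],(400,500),interpolation=cv2.INTER_CUBIC)
for q,c in((p,(255,0,0)),([499,196,156],(0,255,0))):
    u,v=proj("scene",q);cv2.circle(C,(int((u-x0)*4),int((v-y0)*4)),4,c,-1)
cv2.imwrite("pics/crop7.png",np.hstack([S0,C])[:,:,::-1])
E
```

```text
clock: 15.15
tool_pos: [535.2, -15.2, 278.3]
orientation: [-2.049, 2.381, -0.0]
contact_force: [0.7, 0.9, -0.4]
gripper_width: 87.6
finger_force: 0.0
clock: 15.65
tool_pos: [498.3, 192.9, 278.4]
orientation: [-2.049, 2.38, -0.0]
contact_force: [0.4, 0.1, -0.1]
gripper_width: 87.4
finger_force: 0.0
clock: 16.15
tool_pos: [498.8, 191.3, 278.1]
orientation: [2.56, -1.821, -0.0]
contact_force: [-0.1, 0.2, -0.5]
gripper_width: 87.6
finger_force: 0.0
[498.8 191.3 278.1] -70.8616644093391 [-4.4 -1.7  0. ]
```

View pics/crop7.png

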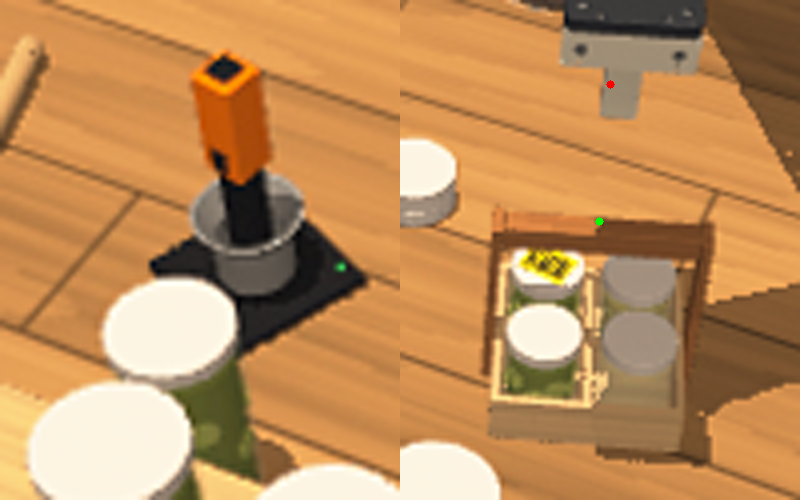

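The left half shows the scanner standing upright in its dock, released. The right half shows the gripper over the bar, whose middle is at (605,225) in crop pixels. I'll correct and go down astride the bar.

```bash
python3 -m inch '[{"tx":-0.005,"ty":-0.0015,"tz":0,"ax":0,"ay":0,"az":0,"fingers":1},{"tx":0,"ty":0,"tz":0.03,"ax":0,"ay":0,"az":0,"fingers":1},{"tx":0,"ty":0,"tz":0.04,"ax":0,"ay":0,"az":0,"fingers":1},{"tx":0,"ty":0,"tz":0.03,"ax":0,"ay":0,"az":0,"fingers":1},{"tx":0,"ty":0,"tz":0.02,"ax":0,"ay":0,"az":0,"fingers":1}]'
python3 -m inch '[{"tx":0,"ty":0,"tz":0.015,"ax":0,"ay":0,"az":0,"fingers":1},{"tx":0,"ty":0,"tz":0.015,"ax":0,"ay":0,"az":0,"fingers":1},{"tx":0,"ty":0,"tz":0.01,"ax":0,"ay":0,"az":0,"fingers":1},{"tx":0,"ty":0,"tz":0,"ax":0,"ay":0,"az":0,"fingers":1},{"tx":0,"ty":0,"tz":0,"ax":0,"ay":0,"az":0,"fingers":1}]'
python3 - <<'E'
from h import *
s=save("scene","s8.png");t=save("top","t8.png")
C=cv2.resize(s[170:270,310:410],(600,600),interpolation=cv2.INTER_CUBIC)
cv2.imwrite("pics/crop8.png",C[:,:,::-1])
E
```

```text
clock: 16.7
tool_pos: [497.7, 196.0, 155.7]
orientation: [2.554, -1.826, -0.002]
contact_force: [0.6, -0.5, 0.2]
gripper_width: 87.7
finger_force: 0.0
clock: 17.2
tool_pos: [499.0, 196.6, 118.4]
orientation: [-2.558, 1.824, -0.0]
contact_force: [-0.3, -0.5, 1.0]
gripper_width: 87.7
finger_force: 0.0
```

View pics/crop8.png

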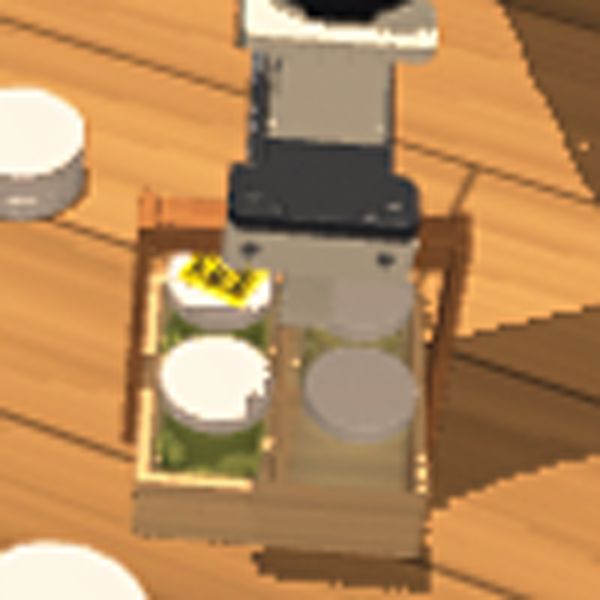

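The crop shows the near finger (crop pixels 280–330) at the bar's middle (about 306), clear of the lids. I'll close on the bar.

```bash
python3 -m inch '[{"tx":0,"ty":0,"tz":0,"ax":0,"ay":0,"az":0,"fingers":0.6},{"tx":0,"ty":0,"tz":0,"ax":0,"ay":0,"az":0,"fingers":0.4},{"tx":0,"ty":0,"tz":0,"ax":0,"ay":0,"az":0,"fingers":0.2},{"tx":0,"ty":0,"tz":0,"ax":0,"ay":0,"az":0,"fingers":0},{"tx":0,"ty":0,"tz":0,"ax":0,"ay":0,"az":0,"fingers":0}]'
python3 -m inch '[{"tx":0,"ty":0,"tz":0,"ax":0,"ay":0,"az":0,"fingers":0},{"tx":0,"ty":0,"tz":0,"ax":0,"ay":0,"az":0,"fingers":0},{"tx":0,"ty":0,"tz":0,"ax":0,"ay":0,"az":0,"fingers":0},{"tx":0,"ty":0,"tz":0,"ax":0,"ay":0,"az":0,"fingers":0},{"tx":0,"ty":0,"tz":0,"ax":0,"ay":0,"az":0,"fingers":0}]'
```

```text
clock: 17.8
tool_pos: [498.7, 196.4, 118.1]
orientation: [-2.558, 1.824, -0.0]
contact_force: [-0.3, 0.9, -0.3]
gripper_width: 52.8
finger_force: 0.0
clock: 18.3
tool_pos: [498.5, 196.3, 118.0]
orientation: [2.558, -1.823, -0.0]
contact_force: [-0.9, 0.4, 0.4]
gripper_width: 17.9
finger_force: 30.0
```

Gripped at 17.9 mm, which matches the 18 mm bar. I'll lift 100 mm slowly.

```bash
python3 -m inch '[{"tx":0,"ty":0,"tz":-0.002,"ax":0,"ay":0,"az":0,"fingers":0},{"tx":0,"ty":0,"tz":-0.004,"ax":0,"ay":0,"az":0,"fingers":0},{"tx":0,"ty":0,"tz":-0.006,"ax":0,"ay":0,"az":0,"fingers":0},{"tx":0,"ty":0,"tz":-0.007,"ax":0,"ay":0,"az":0,"fingers":0},{"tx":0,"ty":0,"tz":-0.007,"ax":0,"ay":0,"az":0,"fingers":0}]'
python3 -m inch '[{"tx":0,"ty":0,"tz":-0.008,"ax":0,"ay":0,"az":0,"fingers":0},{"tx":0,"ty":0,"tz":-0.008,"ax":0,"ay":0,"az":0,"fingers":0},{"tx":0,"ty":0,"tz":-0.008,"ax":0,"ay":0,"az":0,"fingers":0},{"tx":0,"ty":0,"tz":-0.008,"ax":0,"ay":0,"az":0,"fingers":0},{"tx":0,"ty":0,"tz":-0.008,"ax":0,"ay":0,"az":0,"fingers":0}]'
python3 -m inch '[{"tx":0,"ty":0,"tz":-0.008,"ax":0,"ay":0,"az":0,"fingers":0},{"tx":0,"ty":0,"tz":-0.008,"ax":0,"ay":0,"az":0,"fingers":0},{"tx":0,"ty":0,"tz":-0.008,"ax":0,"ay":0,"az":0,"fingers":0},{"tx":0,"ty":0,"tz":-0.006,"ax":0,"ay":0,"az":0,"fingers":0},{"tx":0,"ty":0,"tz":-0.004,"ax":0,"ay":0,"az":0,"fingers":0}]'
python3 -m inch '[{"tx":0,"ty":0,"tz":0,"ax":0,"ay":0,"az":0,"fingers":0},{"tx":0,"ty":0,"tz":0,"ax":0,"ay":0,"az":0,"fingers":0},{"tx":0,"ty":0,"tz":0,"ax":0,"ay":0,"az":0,"fingers":0},{"tx":0,"ty":0,"tz":0,"ax":0,"ay":0,"az":0,"fingers":0},{"tx":0,"ty":0,"tz":0,"ax":0,"ay":0,"az":0,"fingers":0}]'
python3 - <<'E'
from h import *
s=save("scene","s9.png");o=get_obs();print(o["ft_torque"].round(2))
C=cv2.resize(s[140:270,170:410],(800,433),interpolation=cv2.INTER_CUBIC)
cv2.imwrite("pics/crop9.png",C[:,:,::-1])
E
```

```text
clock: 18.8
tool_pos: [498.7, 196.4, 144.6]
orientation: [-2.558, 1.824, 0.0]
contact_force: [0.7, 1.2, -7.8]
gripper_width: 17.6
finger_force: 30.0
clock: 19.3
tool_pos: [498.7, 196.4, 184.8]
orientation: [-2.558, 1.824, -0.0]
contact_force: [0.1, -0.2, -7.5]
gripper_width: 18.0
finger_force: 30.0
clock: 19.8
tool_pos: [498.8, 196.6, 218.7]
orientation: [-2.558, 1.823, -0.0]
contact_force: [0.4, -0.2, -8.5]
gripper_width: 17.9
finger_force: 30.0
clock: 20.3
tool_pos: [498.6, 196.4, 217.8]
orientation: [2.558, -1.823, -0.0]
contact_force: [-0.3, -0.1, -8.5]
gripper_width: 17.6
finger_force: 30.0
[ 0.08 -0.05  0.02]
```

View pics/crop9.png

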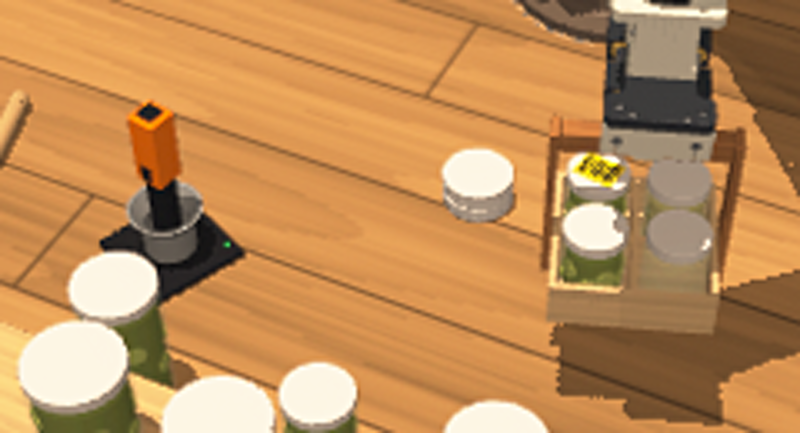

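The picture shows the carrier lifted and level with all four jars in it, and the scanner upright in its dock. The load is a steady 8.5 N, so I'll hand in.

```bash
python3 -m inch '[{"tx":0,"ty":0,"tz":0,"ax":0,"ay":0,"az":0,"fingers":0},{"tx":0,"ty":0,"tz":0,"ax":0,"ay":0,"az":0,"fingers":0},{"tx":0,"ty":0,"tz":0,"ax":0,"ay":0,"az":0,"fingers":0}]'; python3 -c "
from rig import *
print(sign_off())"
```

```text
clock: 20.65
tool_pos: [498.7, 196.5, 218.1]
orientation: [-2.558, 1.824, -0.0]
contact_force: [-0.3, -0.2, -8.5]
gripper_width: 17.7
finger_force: 30.0
the job is handed in; nothing more can be done
None
```

I held the scanner still about 10 cm above the sticker for two seconds, stood it back in its dock and released it, then lifted the carrier with all four jars about 10 cm and handed in at 20.7 s while still holding it level; the hand-in gave no verdict.

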